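# Refit a gas burner after washing

## Robot

A 7-joint arm with a two-finger parallel gripper is mounted at the origin on the work surface. World frame = base frame: x ahead of the robot, y to its left, z up, the work surface at z = 0. Lengths are in m, angles in rad, forces in N, time in s.
With the tool pointing down it reaches from about 0.425 to 0.95 m from the base axis. Payload 4.7 kg.
Tool frame: the origin (TCP) lies at the very end of the fingers, on their centre line; the grasp point (between the pads) lies 19 mm behind it; z points along the fingers, y is the line along which they close (so a half turn about z gives the same grasp; the last joint's range is limited). The gripper opens to 87 mm and grips with 3 to 60 N. Pads are 19 mm wide; open, the fingers measure 117 mm over their backs; the gripper's body (75 mm by 190 mm) begins 51 mm behind the grasp point.
Start: joints at [1.284, 0.469, -0.049, 1.532, 0.024, 1.141, -0.082], TCP at [0.172, -0.653, 0.223] pointing down, gripper open.
Joint ranges: [-2.59, 2.59], [-0.33, 1.99], [-1.39, 1.29], [0.1, 2.45], [-1.04, 4.18], [0.21, 1.99], [-2.66, 2.66]. Speed limits (rad/s): [2.57, 2.57, 3.14, 3.14, 3.14, 3.14, 3.14].

## Interface

Orientations are given as a unit quaternion [w, x, y, z].
In Python, from workcell import ctrl gives the robot as it stands. The module is installed in compiled form; this text tells all that it offers. Calls block until the motion is done:
- ctrl.goto(position, orientation): joint-space move of the TCP to a pose.
- ctrl.move_l(position, orientation=None, feed=0.15, until_force=None): straight line of the TCP; orientation=None keeps the orientation; feed is the mean speed in m/s. With until_force (N) it stops when the force on the tool has changed by that much, and returns True; else False.
- ctrl.goto_joints(angles): joint-space move.
- ctrl.gripper_to(opening, f_grip=None): finger opening in m; f_grip is the grip in N (None keeps the last); returns when the fingers have stopped.
- ctrl.dwell(seconds).
- ctrl.solve_ik(position, orientation): joint angles nearest the present ones, or None.
- ctrl.get_obs(): the state.
- ctrl.snapshot(name): name is "scene" or "top"; returns the picture (420x560x3 uint8, red, green, blue); there is no depth.
- ctrl.camera_params(name): a dict with "fx", "fy", "cx", "cy" (pixels), "k1" (the pictures are not rectified: a ray, as slopes to the right and down, at radius r is drawn at 1 + k1 r^2 times it, then the intrinsics apply), "R" (3x3) and "t" (3): a world point X has camera coordinates R X + t. Camera axes: x right, y down, z forward; pixel columns grow to the right and rows downward; lengths in m; the calibration is good to about 2 mm. A picture is of the moment at which its call begins. camera_params takes no time and is no camera call.
A pose or a line that the arm cannot do raises ctrl.MotionError and nothing moves.
- ctrl.close_job(): hands the job in; it is judged then, once.
The state is a dict: "t": time; "q": joint angles; "dq": joint speeds; "tau": joint torques, N m; "tcp_pos": TCP position; "eef_rot": TCP orientation; "ft_force": force on the tool from outside, world axes, zero at the start; "torque": the same for the moment, N m; "gripper_width": finger opening in m; "grasp_force": force on a finger pad.
Only numpy, scipy, OpenCV 4.12 (cv2) and the standard library are available. Lean on these libraries where they do the work, as an engineer would, in place of code of your own. Each camera call takes 0.05 s, during which the arm holds its last target. There are 200 camera calls.

## Task

The burner of the table-top gas hob has been taken apart for washing. Put the flame crown back in the burner cup and turn it gently until its notch finds the igniter pin and it drops fully home, never forcing it down onto the pin; then lay the burner cap flat and centred on the crown. Let go, and leave the other things on the table where they are.

Things in the scene. Friction and masses are not known exactly. Their poses are not given: they have to be found in the camera images.
- hob: Fixed table-top gas hob, an aluminium box with a dark enamelled deck, 300 (x) x 290 (y) mm, deck 60 mm high with a 5 mm raised edge, black control knob on its front (-x) face. Origin: centre of its underside on the table, directly below its one burner; z up.
- burner_mouth (a point): Centre of the burner cup's mouth, at rim height. The cup is an aluminium ring in the middle of the hob, outer diameter 67 mm, its flat rim 74 mm above the table; the round mouth is 41.6 mm in diameter and 24 mm deep. Axes as the hob's.
- igniter: The igniter in the cup's rim. Origin: on the mouth's axis at rim height; axes as the hob's. Its rigid white ceramic pin, 6 mm thick with a small chamfer at the tip, stands 8 mm up from the rim, 25.5 mm from the axis. The pin's bearing round the axis is not measured and varies: up to 55 degrees (0.96 rad) to either side of the hob's +x (rear). It is visible from above. Over 25 N from the crown breaks it.
- crown: Flame crown: round aluminium casting, 130 to 210 g, standing on its skirt, which is 40 mm in diameter and 16 mm high, its foot tapered to 33 mm over the lowest 4 mm. Above the skirt a flange with flame ports, 60 mm in diameter, 16 to 28 mm above the underside; in the top a round recess, 30 mm in diameter, 6 mm deep. Origin: centre of the skirt's underside; z up. Home: origin 16 mm below the cup's rim.
- crown_notch (a point): The crown's only notch: 8.4 mm wide, parallel-sided, cut in the crown's +x direction from the flange's edge in to 21 mm from the axis, through the flange's whole height. This point: mid-width, 25.5 mm from the axis, at the flange's underside. Unless the notch is within about 3 degrees of the pin, the flange rides on the pin's tip, 8 mm too high, with the skirt already 8 mm into the mouth.
- cap: Burner cap: dark enamelled steel disc, 100 to 170 g, 67 mm in diameter, 7 mm thick, with a round locating spigot under it, 26 mm in diameter and 4.5 mm high, on which it stands. Origin: centre of the spigot's underside; z up; top face at 11.5 mm. Fitted: spigot in the crown's recess, disc flat on the flange, origin 23.5 mm above the crown's.
- pan_support: Bystander: the hob's square black steel pan support, 210 x 210 mm, 28 mm high, lying on the table. Origin: centre of its underside.
- egg_tray: Bystander: yellow plastic egg tray with eggs, 290 x 290 mm, 68 mm high. Origin: centre of its underside.
- tub: Bystander: open white plastic tub, 150 (x) x 115 (y) mm, 60 mm high. Origin: centre of its underside.
- spool: Bystander: upright blue-grey thread spool, 38 mm in diameter, 69 mm high. Origin: centre of its underside.
Things that resemble listed ones, but are neither listed nor needed, are in the scene too. Several things look just like the cap: the one meant starts farthest to the robot's right.

How it is judged:
On the way:
1. the crown is fully home in the burner cup, level, with its notch over the igniter pin (z of crown in the frame of burner_mouth below -0.014 m and horizontal distance between crown and burner_mouth below 0.004 m and angle between crown's own z axis and vertical below 0.06 rad), for 0.2 s.
At the end, for the whole second after the job is handed in: The crown is home: origin over 14 mm below the cup's rim, within 4 mm of the mouth's axis, level within 0.06 rad. The cap lies on it, spigot in the recess: origin 21.5 to 25.5 mm above the crown's, within 4 mm of its axis, level within 0.06 rad. Both are at rest (all of step 1 and z of cap in the frame of crown between 0.0215 and 0.0255 m and horizontal distance between cap and crown below 0.004 m and angle between cap's own z axis and vertical below 0.06 rad and linear speed of each of cap, crown below 0.01 m/s); the robot touches nothing.
It fails at once if the crown presses on the igniter with more than 25 N (the ceramic breaks) (contact force between crown and igniter above 25 N).
It fails at once if the pan support, egg tray, tub or spool is moved by more than 20 mm, or the spool is tipped over (distance of any of pan_support, egg_tray, tub, spool from where it was at the start of the episode above 0.02 m or angle between spool's own z axis and vertical above 0.5 rad).
It also fails if it takes over 72 s, if anything falls off the work surface, if the arm or the gripper's body presses on something with over 40 N, if the wrist force passes 120 N, or if a joint passes its speed limit or range.

## Working session

There is one attempt and no reset: what is moved stays moved. The work goes in short steps, each a Python script; the robot and the scene stay as the last script left them, time stands still between calls to the robot, and variables do not carry over. Pictures are saved under pics/ and viewed, at most 10 in all, crops included, and the job is handed in when it is done.

```bash
mkdir -p pics; cat > h.py <<'E'
import numpy as np, cv2
from workcell import ctrl
def ray(cam,u,v):
    p=ctrl.camera_params(cam);K=np.array([[p['fx'],0,p['cx']],[0,p['fy'],p['cy']],[0,0,1.]])
    d=np.array([(u-p['cx'])/p['fx'],(v-p['cy'])/p['fy']]);s=d.copy()
    for _ in range(30): s=d/(1+p['k1']*(s@s))
    R=np.array(p['R']);t=np.array(p['t']);return -R.T@t, R.T@np.r_[s,1]
def at(cam,u,v,z):
    c,d=ray(cam,u,v);return (c+d*(z-c[2])/d[2])
def proj(cam,X):
    p=ctrl.camera_params(cam);x=np.array(p['R'])@X+np.array(p['t']);s=x[:2]/x[2];s=s*(1+p['k1']*(s@s))
    return s*[p['fx'],p['fy']]+[p['cx'],p['cy']]
def snap(cam,name,crop=None,scale=1):
    im=ctrl.snapshot(cam)[:,:,::-1]
    if crop: x0,y0,x1,y1=crop; im=im[y0:y1,x0:x1]
    im=cv2.resize(np.ascontiguousarray(im),None,fx=scale,fy=scale,interpolation=cv2.INTER_CUBIC)
    cv2.imwrite(f'pics/{name}.png',im)
E
python3 - <<'E'
from h import *
snap('top','t0',scale=1.4);snap('scene','s0',scale=1.4)
for c in('top','scene'):
    p=ctrl.camera_params(c);print({k:np.round(v,3).tolist() for k,v in p.items()}, ray(c,280,210)[0])
o=ctrl.get_obs();print(o['t'],o['tcp_pos'],o['eef_rot'],o['ft_force'])
E
```

```text
{'fx': 504.434, 'fy': 504.434, 'cx': 275.815, 'cy': 206.02, 'k1': -0.13, 'R': [[0.016, -1.0, -0.016], [-0.985, -0.013, -0.169], [0.169, 0.018, -0.985]], 't': [0.012, 0.64, 1.441]} [ 0.38736296 -0.0053147   1.52830342]
{'fx': 455.573, 'fy': 455.573, 'cx': 269.799, 'cy': 207.817, 'k1': 0.032, 'R': [[0.856, 0.516, -0.017], [0.364, -0.627, -0.688], [-0.366, 0.583, -0.725]], 't': [-0.542, -0.171, 1.777]} [ 1.17682514 -0.86393717  1.16175792]
0.1 [ 0.1719693  -0.65216382  0.22159559] [-8.76090245e-04  9.91701668e-01  1.28557428e-01 -1.44665328e-04] [-0.26613402 -0.1363451  -0.39408867]
```

View pics/t0.png

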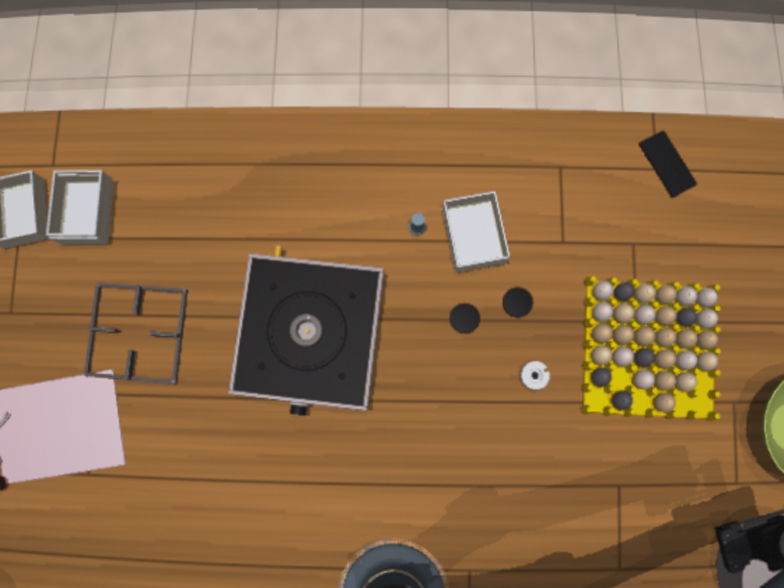

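View pics/s0.png

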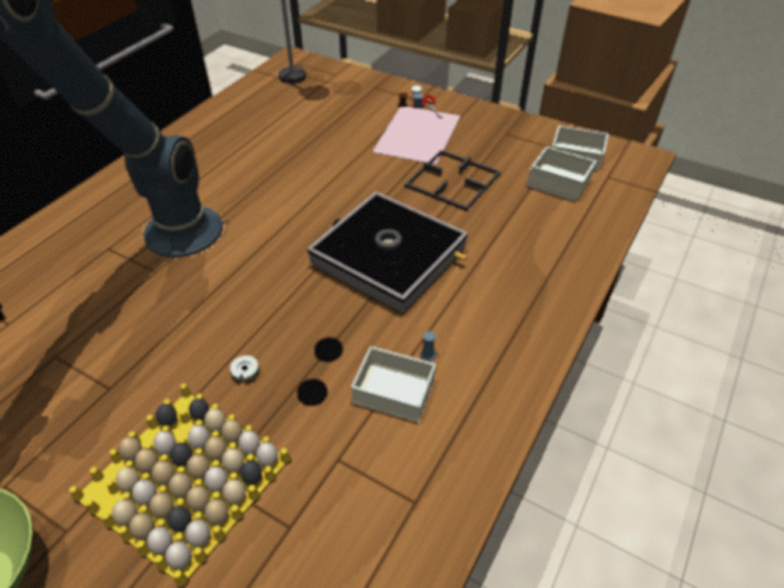

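The top picture shows (in 1.4× pixels) the burner cup at (306,329), the crown at (535,375), and two cap-like discs at (464,318) and (517,302). The robot's right (-y) is image right, so the one at (517,302) should be the cap. I'll confirm this in an enlarged crop, with a burner crop beside it.

```bash
python3 - <<'E'
from h import *
im=ctrl.snapshot('top')[:,:,::-1]
f=lambda x0,y0,w,h,s:cv2.resize(np.ascontiguousarray(im[y0:y0+h,x0:x0+w]),(w*s,h*s),interpolation=cv2.INTER_CUBIC)
a=f(310,195,100,100,4);b=f(194,210,50,50,8)
cv2.imwrite('pics/c1.png',np.hstack([a,b]))
E
```

```text
(no output)
```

View pics/c1.png

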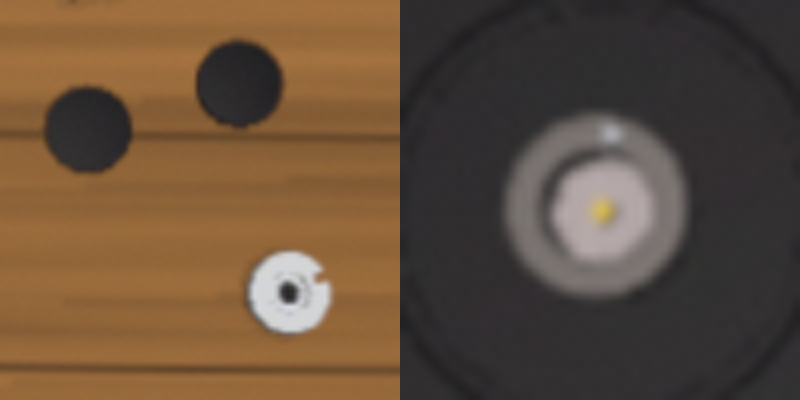

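The crop shows the discs at (88,130) and (239,84), the crown at (289,292) with its notch toward (322,275), the cup at (596,205) and the pin at (611,132). Only two discs look like the cap. The right one, full-image pixel (369.5,215.7), is farthest right, so that is the cap. Next I'll rectify each item onto its own height plane to measure it.

```bash
cat >> h.py <<'E'
def ortho(im,c,z,half=.045,n=300):
    # columns: -y, rows: -x (like the top picture)
    p=ctrl.camera_params('top');g=(np.arange(n)+.5)/n*2*half-half
    Y,X=np.meshgrid(c[1]-g,c[0]-g)
    P=np.stack([X,Y,np.full_like(X,z)],-1)@np.array(p['R']).T+np.array(p['t'])
    s=P[...,:2]/P[...,2:];s=s*(1+p['k1']*(s**2).sum(-1,keepdims=True))
    return cv2.remap(im,np.float32(s[...,0]*p['fx']+p['cx']),np.float32(s[...,1]*p['fy']+p['cy']),cv2.INTER_CUBIC)
def o2w(c,u,v,half=.045,n=300): k=2*half/n; return np.array([c[0]+half-(v+.5)*k, c[1]+half-(u+.5)*k])
E
python3 - <<'E'
from h import *
im=np.mean([ctrl.snapshot('top')[:,:,::-1].astype(np.float32) for _ in range(4)],0).astype(np.uint8)
C={'crown':(at('top',381.9,267.6,.028),.028),'cap':(at('top',369.4,215.6,.0115),.0115),'cup':(at('top',218.1,235.2,.074),.074),'pin':(at('top',218.1,235.2,.074),.082)}
out=[]
for k,(c,z) in C.items():
    o=ortho(im,c,z);g=cv2.cvtColor(o,cv2.COLOR_BGR2GRAY)
    s=cv2.cvtColor(o,cv2.COLOR_BGR2HSV)[...,1]
    m={'crown':(s<90)&(g>90),'cap':g<70,'cup':g>85,'pin':g>85}[k].astype(np.uint8)
    ct=max(cv2.findContours(m,cv2.RETR_EXTERNAL,cv2.CHAIN_APPROX_NONE)[0],key=cv2.contourArea)
    (x,y),r=cv2.minEnclosingCircle(ct);e=cv2.fitEllipse(ct)
    print(k,np.round(c,4),'enc',o2w(c,x,y).round(4),round(r*.3,1),'ell',o2w(c,*e[0]).round(4),np.round(np.array(e[1])*.15,1))
    cv2.drawContours(o,[ct],-1,(0,0,255),1)
    out.append(o)
cv2.imwrite('pics/o1.png',np.vstack([np.hstack(out[:2]),np.hstack(out[2:])]))
E
```

```text
crown [ 0.4633 -0.2957  0.028 ] enc [ 0.4625 -0.2956] 32.5 ell [ 0.4627 -0.2949] [31.1 31.8]
cap [ 0.6216 -0.263   0.0115] enc [ 0.6212 -0.2627] 34.2 ell [ 0.6215 -0.2628] [32.7 33.7]
cup [0.5484 0.1879 0.074 ] enc [0.5485 0.1879] 33.0 ell [0.5483 0.1881] [32.4 32.5]
pin [0.5484 0.1879 0.074 ] enc [0.5476 0.1869] 32.9 ell [0.5475 0.187 ] [32.2 32.3]
```

View pics/o1.png

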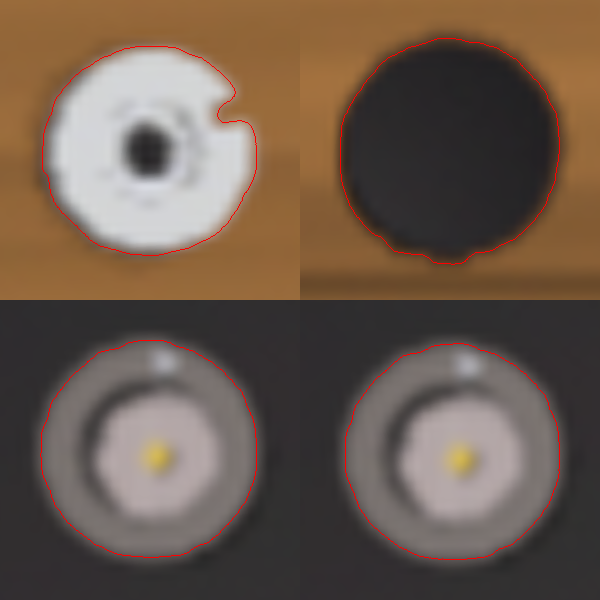

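Measured positions:
- **Crown:** about (0.463, -0.297), notch bearing about -62°.
- **Cap:** (0.6214, -0.2628).
- **Cup:** (0.5484, 0.188), pin bearing about -10°.

Next I'll check IK and find which finger yaw options work.

```bash
cat >> h.py <<'E'
def Q(phi):  # finger axis (tool y) bearing in deg
    a=np.radians(phi+90)/2; return np.array([0,np.cos(a),np.sin(a),0])
CR=np.array([.4630,-.2969]);CP=np.array([.6214,-.2628]);CU=np.array([.5484,.1880]);NB=-62;PB=-10
E
python3 - <<'E'
from h import *
def t(n,xy,z,phis):
    for f in phis:
        q=ctrl.solve_ik([*xy,z],Q(f));print(n,f,None if q is None else np.round(q,2))
t('crown',CR,.018,[NB+50,NB+90,NB+130,NB-50,NB-90,NB-130])
t('cup',CU,.08,[PB+50,PB+90,PB+130,PB-50,PB-90,PB-130])
t('cap',CP,.003,[-90,0,90])
E
```

```text
crown -12 [ 0.8   0.57 -0.4   1.98  0.35  0.66 -0.03]
crown 28 [ 0.88  0.59 -0.5   1.98  0.44  0.68  0.59]
crown 68 [ 0.93  0.61 -0.57  1.97  0.5   0.7   1.24]
crown -112 [ 0.55  0.53 -0.07  2.    0.06  0.61 -1.52]
crown -152 [ 0.42  0.53  0.09  2.   -0.08  0.61 -2.09]
crown -192 [-0.26  0.85  1.1   2.04 -1.    0.93 -1.94]
cup 40 [ 0.36  0.78 -1.12  1.85  0.81  1.06 -0.39]
cup 80 [ 0.38  0.8  -1.17  1.85  0.84  1.09  0.28]
cup 120 [ 0.39  0.81 -1.18  1.85  0.86  1.1   0.97]
cup -60 [ 0.15  0.6  -0.75  1.86  0.52  0.89 -1.9 ]
cup -100 [ 0.09  0.57 -0.66  1.87  0.45  0.86 -2.55]
cup -140 [-0.93  0.57  0.72  1.93 -0.5   0.83 -2.38]
cap -90 [ 0.45  0.71 -0.17  1.69  0.16  0.76 -1.36]
cap 0 [ 0.65  0.75 -0.46  1.68  0.43  0.82 -0.01]
cap 90 [ 0.78  0.81 -0.66  1.67  0.61  0.88  1.43]
```

```bash
python3 - <<'E'
from h import *
ctrl.goto([*CR,.15],Q(NB+130));ctrl.gripper_to(.087,10)
ctrl.move_l([*CR,.018],feed=.2)
ctrl.gripper_to(.05,5);o=ctrl.get_obs();print(o['t'],o['gripper_width'],o['grasp_force'],o['tcp_pos'])
ctrl.gripper_to(.08)
ctrl.goto([*CR,.018],Q(NB+50))
ctrl.gripper_to(.05,30);o=ctrl.get_obs();print(o['t'],o['gripper_width'],o['grasp_force'],o['tcp_pos'],o['ft_force'])
ctrl.gripper_to(.087)
snap('top','x')
ctrl.move_l([*CR,.16],feed=.3)
im=np.mean([ctrl.snapshot('top')[:,:,::-1].astype(np.float32) for _ in range(4)],0).astype(np.uint8)
cv2.imwrite('pics/full1.png',im)
cv2.imwrite('pics/o2.png',ortho(im,CR,.028,n=450))
print(ctrl.get_obs()['t'])
E
```

```text
3.675 0.059462357072698924 5.000395535607822 [ 0.46343604 -0.29673848  0.01845185]
5.9333 0.05856645750108928 30.000015932600945 [ 0.46286456 -0.29695441  0.01794231] [ 0.4003913  -0.61346463  0.16506484]
7.5917
```

View pics/o2.png

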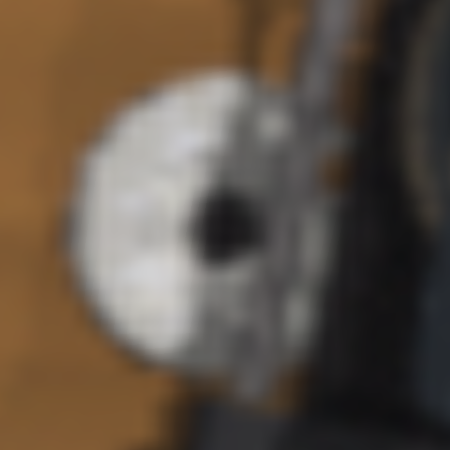

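The crown is centred where measured, within about 1 mm, so the camera bias is small. I'll grasp it, move it over the cup, and lower it with a light force guard.

```bash
python3 - <<'E'
from h import *
s=lambda m:(lambda o:print(m,round(o['t'],2),np.round(o['tcp_pos'],4),np.round(o['ft_force'],2),np.round(o['torque'],2),round(o['gripper_width'],4)))(ctrl.get_obs())
ctrl.move_l([*CR,.018],feed=.25);ctrl.gripper_to(.05,30)
ctrl.move_l([*CR,.15],feed=.25);s('lift')
ctrl.goto([*CU,.15],Q(PB+50));ctrl.move_l([*CU,.096],feed=.15);ctrl.dwell(.2);s('above')
snap('top','c2',(180,195,260,275),6);snap('scene','c3',(225,120,325,195),6)
r=ctrl.move_l([*CU,.0765],feed=.02,until_force=4);s(('down',r))
E
```

```text
lift 9.6 [ 0.4618 -0.2964  0.1486] [-0.56  0.12 -1.81] [ 0.01 -0.07 -0.08] 0.0585
above 12.1 [0.5492 0.1883 0.0971] [ 0.02 -0.22 -2.24] [ 0.03 -0.17  0.01] 0.0585
('down', False) 13.32 [0.5487 0.1883 0.0767] [ 2.    2.33 -0.63] [ 0.37 -0.48  0.  ] 0.0584
```

It reached home height with under 3 N. I'll release it, back off and look.

```bash
python3 - <<'E'
from h import *
p=ctrl.get_obs()['tcp_pos']
ctrl.gripper_to(.075);ctrl.move_l([p[0],p[1],.15],feed=.25)
ctrl.goto([*CP,.15],Q(90))
a=ctrl.snapshot('top')[:,:,::-1];b=ctrl.snapshot('scene')[:,:,::-1];b=np.ascontiguousarray(b[145:195,250:310])
o1=ortho(a,CU,.086,n=400)
cv2.imwrite('pics/c4.png',np.hstack([o1,cv2.resize(b,(400,400*50//60),interpolation=cv2.INTER_CUBIC)[:400] if 0 else cv2.copyMakeBorder(cv2.resize(b,(396,330),interpolation=cv2.INTER_CUBIC),0,70,0,4,0)]))
print(ctrl.get_obs()['t'])
E
```

```text
16.1667
```

View pics/c4.png

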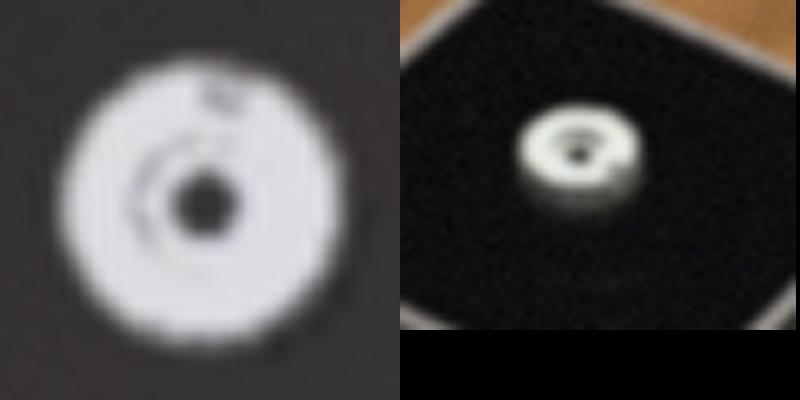

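The crown sits flat, with its notch (222,92) over the pin and its centre at (203,203), so it is concentric to within about 1 mm. Now the cap.

```bash
python3 - <<'E'
from h import *
s=lambda m:(lambda o:print(m,round(o['t'],2),np.round(o['tcp_pos'],4),np.round(o['ft_force'],2),round(o['gripper_width'],4)))(ctrl.get_obs())
ctrl.gripper_to(.087,5);ctrl.move_l([*CP,.003],feed=.2);s('at')
ctrl.gripper_to(.06);s('sq1');ctrl.gripper_to(.082)
ctrl.goto([*CP,.003],Q(-30));ctrl.gripper_to(.06,25);s('sq2')
ctrl.move_l([*CP,.15],feed=.25);s('lift')
ctrl.goto([*CU,.15],Q(40));ctrl.move_l([*CU,.096],feed=.15);ctrl.dwell(.2);s('above')
r=ctrl.move_l([*CU,.083],feed=.015,until_force=3);s(('down',r))
E
```

```text
at 17.61 [ 0.6219 -0.2627  0.0032] [-0.13 -0.71  0.33] 0.0871
sq1 18.12 [ 0.6215 -0.263   0.0033] [-0.54 -0.41  1.92] 0.066
sq2 20.75 [ 0.6214 -0.2629  0.0029] [ 0.01 -0.56  0.22] 0.0654
lift 21.49 [ 0.6202 -0.2625  0.1485] [-1.22 -0.13 -1.89] 0.0653
above 23.88 [0.5492 0.1883 0.0972] [-0.74 -0.05 -1.05] 0.0656
('down', True) 24.61 [0.5483 0.1879 0.0843] [-0.54 -0.19  4.31] 0.0655
```

Contact came at 0.0843, where 0.0845 is expected with the crown home and the spigot in the recess. I'll release and check.

```bash
python3 - <<'E'
from h import *
p=ctrl.get_obs()['tcp_pos']
ctrl.gripper_to(.085);ctrl.move_l([p[0],p[1],.18],feed=.25)
ctrl.goto([*CP,.2],Q(90))
a=ctrl.snapshot('top')[:,:,::-1];b=np.ascontiguousarray(ctrl.snapshot('scene')[:,:,::-1][145:195,250:310])
cv2.imwrite('pics/c5.png',np.hstack([ortho(a,CU,.093,n=400),cv2.copyMakeBorder(cv2.resize(b,(396,330),interpolation=cv2.INTER_CUBIC),0,70,0,4,0)]))
cv2.imwrite('pics/t9.png',cv2.resize(a,None,fx=1.4,fy=1.4))
print(ctrl.get_obs()['t'])
E
```

```text
27.5833
```

View pics/c5.png

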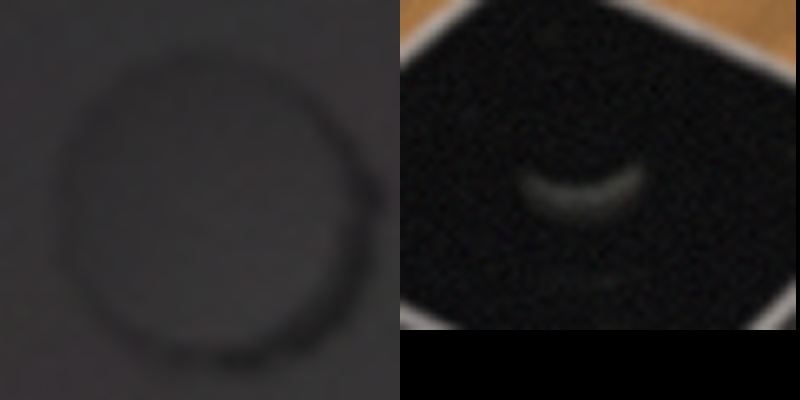

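View pics/t9.png

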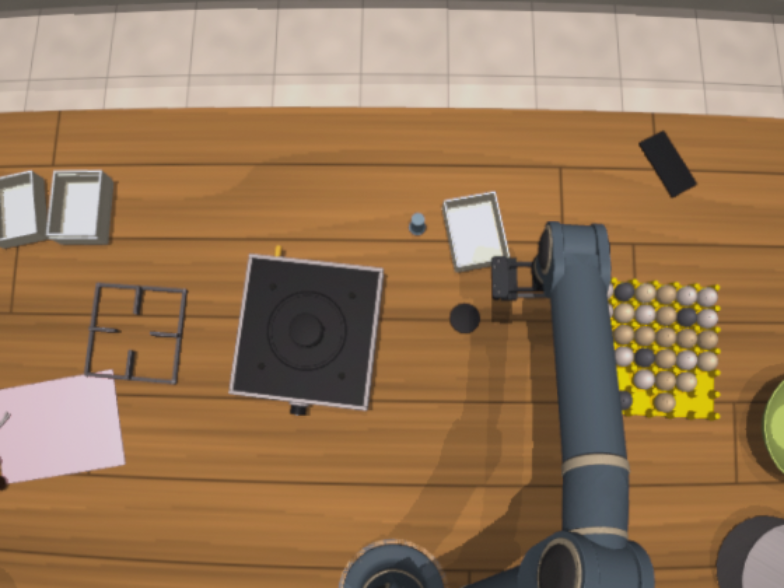

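The cap's outline is round and centred at about (207,203) in the crop, and only an even crescent of crown and cup shows beneath it. In the full picture the cap is at (306,330) and the bystanders haven't moved. I'm handing it in.

```bash
python3 -c "
from h import *
print(ctrl.close_job())"
```

```text
the job is handed in; nothing more can be done
None
```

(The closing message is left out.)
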